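Close the bench micrometer on a printed gear

TASK

Two upright bench micrometers stand on the desk; one has a white printed gear on its anvil, the other is empty. On the one with the gear, turn the ratchet cap on top clockwise (seen from above) until the spindle is fully closed on the gear and the cap has slipped through at least two clicks of its clutch (20 degrees of slip), then let go and leave it closed. Do not touch the empty micrometer.

Things in the scene. Friction and masses are not known exactly. Their poses are not given: they have to be found in the camera images.
- cap_grip (a point): Mid-height, on the upright axis, of the ratchet cap on the micrometer with the gear, 166 mm above the desk. Cap: round, knurled dark steel, 32 mm across, 36 mm tall, topmost part, white line on top and side; grip at any yaw. Below it a 22 mm thimble (115 to 147 mm up), then the grey C-frame's arm (top 102 mm up). Gear: white, 68 mm across, 8 mm thick, fixed on the anvil 40 mm up, seen around the arm.
- spindle (a joint): Angle (rad) of thimble and spindle of the micrometer with the gear; grows clockwise seen from above. At 0.75 it is closed on the gear and stops dead; it starts 0.35 to 0.75 rad short of that. The screw is so fine that it hardly moves down. The cap drives it against 0.04 N m of friction; it stays where left; turning the cap anticlockwise opens it again.
- clutch (a joint): How far (rad) the cap has slipped clockwise against the thimble; 0 at the start (white lines of cap and thimble in line). One click is 10 degrees (0.175 rad). It grows only when the stopped spindle's cap is turned on clockwise: the clutch slips smoothly at 0.2 N m, endlessly, harmlessly. A cap turn of 0.7 to 1.1 rad in all, according to the start, does the job; 1.4 rad always does.
- spare: The empty micrometer, to be left untouched: same shape and size, no gear; left or right of the other, over 250 mm away. Origin on the desk under its cap's axis, z up, y towards its column. Both: fixed grey C-frame, foot 90 mm in x (-45 to 45), 140 mm in y (-48 to 92), column 34 x 22 mm at y = 75 mm up to the arm, all below 103 mm but thimble and cap (top 184 mm).
Things that resemble listed ones, but are neither listed nor needed, are in the scene too. What is shaped like the part that bears cap_grip but red is not meant.

How it is judged:
By the outcome, as a careful person would: the job done as asked, in the order asked, and still so for the second after the job is handed in, with the robot touching nothing.
It also fails if it takes over 32 s, if anything falls off the work surface, if the arm or the gripper's body presses on something with over 40 N, if the wrist force passes 120 N, or if a joint passes its speed limit or range.

ROBOT

A 6-joint arm with a two-finger parallel gripper is mounted at the origin on the work surface. World frame = base frame: x ahead of the robot, y to its left, z up, the work surface at z = 0. Lengths are in m, angles in rad, forces in N, time in s.
With the tool pointing down it reaches from about 0.25 to 0.8 m from the base axis. Payload 8.5 kg.
Tool frame: the origin (TCP) lies between the finger pads; the fingertips stand 8 mm ahead of it and the grasp point (between the pads) lies 11 mm behind it; z points along the fingers, x is the direction in which the jaws open and shut, and the axes are right-handed (so a half turn about z gives the same grasp; the last joint's range is limited). The gripper opens to 85 mm and grips with 20 to 120 N. Pads are 22 mm wide; open, the fingers measure 114 mm over their backs; the gripper's body (76 mm by 85 mm) begins 54 mm behind the grasp point. The pads swing forward as they close: fully open they stand 13 mm farther back than shut.
Start: joints at [1.271, 0.238, -0.013, 1.319, 0, 1.571], TCP at [0.155, 0.502, 0.239] pointing down, gripper open.
Joint ranges: [-2.66, 2.66], [-1.03, 1.9], [-1.14, 1.46], [-1.82, 2.27], [-1.45, 1.34], [-3.14, 3.14]. Speed limits (rad/s): [2.22, 2.22, 2.79, 3.14, 3.14, 3.14].

INTERFACE

Orientations are given as a unit quaternion [w, x, y, z].
In Python, from station import arm gives the robot as it stands. The module is installed in compiled form; this text tells all that it offers.
- The arm moves only by the shell command python3 -m crank 'ROWS'. ROWS is text: rows parted by semicolons, each of 7 numbers parted by spaces: the shift along the tool's x, y, z each as a share of 0.3 m, from -1 to 1, then the turn, a rotation vector about the tool's x, y, z each as a share of pi rad, from -1 to 1, then the closure, from 0 (fully open) to 1 (shut). A call has 1 to 12 rows; each row is the pose to reach, as a shift and turn from the pose commanded when the call began, along the tool's axes at that moment, turning the shorter way round; what a row does not reach only later rows make up. A row lasts 1/12 s, in which the tool goes at most 41.7 mm and 7.16 degrees, less where a joint would pass 70% of its speed; a pose out of reach is approached as far as the arm can. A call with a number of a shift or a turn outside -1 to 1 is refused whole. A call with a gripper value outside its range is refused whole. The fingers move at their own pace and stop on an object; the grip force is fixed at half the most. Time passes only in rows, so rows that repeat a pose let the fingers close. It gives the time, the measured TCP pose, the force and the opening at its end, in the units of the state.
- arm.read_state(): the state, without advancing time (a new reading comes with each control period).
- arm.capture(name): name is "scene" or "top" or "wrist"; returns a dict with "pixels" (420x560x3 uint8, red, green, blue), "mtx" (3x3 intrinsics, pixels), "rvec" (rotation vector, rad) and "tvec" (3), from world to camera coordinates, as OpenCV has them. Camera axes: x right, y down, z forward; pixel columns grow to the right and rows downward; lengths in m; the calibration is good to about 2 mm. A picture is of the moment at which its call begins. There is no depth.
- arm.hand_in(): hands the job in, once; it reports no verdict.
Trained networks look in the newest picture that a camera, given by its name, has taken for a name from the list of things; names that differ only in an ending like _2 or _b are one class to them, and where a whole thing is asked for, a point or a joint stands for the part that bears it (a point fixed in the world has none). Each returns a list of dicts, best first, with "confidence" (0 to 1); they miss things now and then, are a little off and sometimes report something else, mostly with a low value. They report only what shows in the picture. A call takes as long as a camera call. They do not tell look-alikes from the thing itself.
- arm.recognise(camera, query): "at" ([column, row] in pixels, amid what is visible of it).
- arm.outline_of(camera, query): "mask" (420x560 bool, what is visible of it) and "at" ([column, row] in pixels, amid what is visible of it).
- arm.landmark_of(camera, query): "at" ([column, row] in pixels: a listed point, or the origin of a listed thing).
The state is a dict: "clock": time; "qpos": joint angles; "qd": joint speeds; "joint_torque": joint torques, N m; "position": TCP position; "tcp_rot": TCP orientation; "wrist_force": force on the tool from outside, world axes, zero at the start; "torque": the same for the moment, N m; "gripper_width": finger opening in m.
Only numpy, scipy, OpenCV 4.12 (cv2) and the standard library are available. Lean on these libraries where they do the work, as an engineer would, in place of code of your own. Each camera call takes 0.05 s, during which the arm holds its last target.

## Working session

There is one attempt and no reset: what is moved stays moved. The work goes in short steps, Python scripts to look and compute and a shell command to move; the robot and the scene stay as the last step left them, time stands still between calls to the robot, and variables do not carry over. Pictures are saved under pics/ and viewed, and the job is handed in when it is done.

```bash
mkdir -p pics; python3 - <<'E'
from station import arm
import cv2
s=arm.read_state(); print({k:s[k] for k in('clock','position','tcp_rot','gripper_width','wrist_force')})
for n in("scene","top"):
    c=arm.capture(n); cv2.imwrite(f'pics/{n}0.png',c["pixels"][:,:,::-1])
    for d in arm.landmark_of(n,"cap_grip"): print(n,'lm',d)
    for d in arm.landmark_of(n,"spare"): print(n,'spare',d)
E
```

```text
{'clock': 0.0, 'position': array([0.15492172, 0.50120316, 0.23870109]), 'tcp_rot': array([ 4.03653254e-04,  8.04775088e-01,  5.93579461e-01, -5.64489943e-04]), 'gripper_width': 0.08526027625850492, 'wrist_force': array([-0.30946072, -0.65920013, -0.55748753])}
scene lm {'at': [226.4, 177.2], 'confidence': 0.75}
scene lm {'at': [108.6, 188.5], 'confidence': 0.61}
scene spare {'at': [436.0, 278.2], 'confidence': 0.66}
top lm {'at': [338.1, 208.3], 'confidence': 0.69}
top lm {'at': [417.9, 152.3], 'confidence': 0.54}
top spare {'at': [158.2, 251.3], 'confidence': 0.87}
```

View pics/scene0.png

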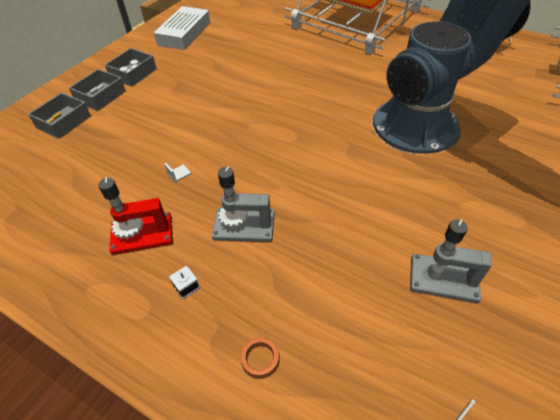

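View pics/top0.png

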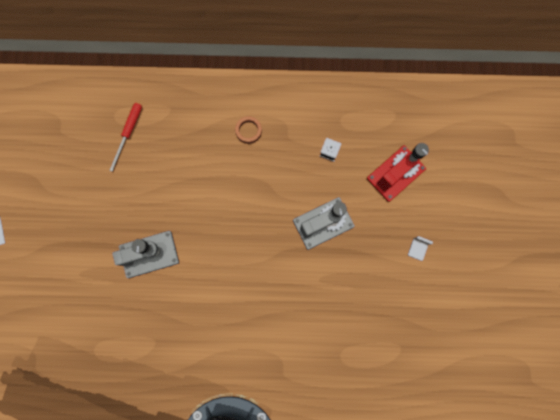

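Candidates in scene / top pixels:
- Grey with gear: (227,177) / (338,208). This fits, with its grey frame and white gear.
- Red frame with gear: (109,188) / (418,152). This is the look-alike.
- Grey without gear: (456,230) / (140,246). This is the spare.

Next I'll triangulate them and confirm in an enlarged crop.

```bash
cat > h.py <<'E'
import numpy as np, cv2
def ray(c,px):
    R=cv2.Rodrigues(np.array(c["rvec"],float))[0]; t=np.array(c["tvec"],float).ravel()
    u=cv2.undistortPoints(np.array([[px]],float),np.array(c["mtx"]),None).ravel()
    return -R.T@t, R.T@np.array([u[0],u[1],1])
def atz(c,px,z):
    o,d=ray(c,px); return o+d*(z-o[2])/d[2]
def proj(c,P):
    return cv2.projectPoints(np.array(P,float).reshape(-1,3),np.array(c["rvec"],float),np.array(c["tvec"],float),np.array(c["mtx"]),None)[0].reshape(-1,2)
E
python3 - <<'E'
from station import arm
from h import *
C={n:arm.capture(n) for n in("scene","top")}
print('base',proj(C['top'],[[0,0,0],[.5,0,0],[.155,.5,.24]]).round())
for n,px in(("scene",(226.4,177.2)),("top",(338.1,208.3))): print(n,atz(C[n],px,.166), ray(C[n],px)[0])
for n,px in(("scene",(436,278.2)),("top",(158.2,251.3))): print('spare',n,atz(C[n],px,0))
for n,px in(("scene",(108.6,188.5)),("top",(417.9,152.3))): print('red',n,atz(C[n],px,.166))
for n in C:
    for m in arm.outline_of(n,"cap_grip"): 
        v,u=np.nonzero(m["mask"]); print(n,m["confidence"],m["at"],len(u),u.min(),u.max(),v.min(),v.max())
a=C['scene']['pixels'][150:260,190:290,::-1]; b=C['top']['pixels'][185:260,280:368,::-1]
cv2.imwrite('pics/crop0.png',np.hstack([cv2.resize(a,(400,440),interpolation=2),cv2.resize(b,(400,440),interpolation=2)]))
E
```

```text
base [[228. 448.]
 [236. 245.]
 [-28. 399.]]
scene [ 0.57005088 -0.24964031  0.166     ] [1.03565489 0.17570178 0.79228488]
top [ 0.57565335 -0.24731418  0.166     ] [ 0.38667944 -0.10234291  1.23813564]
spare scene [0.47340802 0.21198171 0.        ]
spare top [0.4787863  0.20360065 0.        ]
red scene [ 0.71628275 -0.44292027  0.166     ]
red top [ 0.71469665 -0.43613794  0.166     ]
scene 0.58 [228.1, 178.4] 329 217 234 166 188
top 0.75 [342.2, 208.0] 179 332 347 202 216
top 0.53 [419.6, 148.2] 205 412 428 143 158
```

View pics/crop0.png

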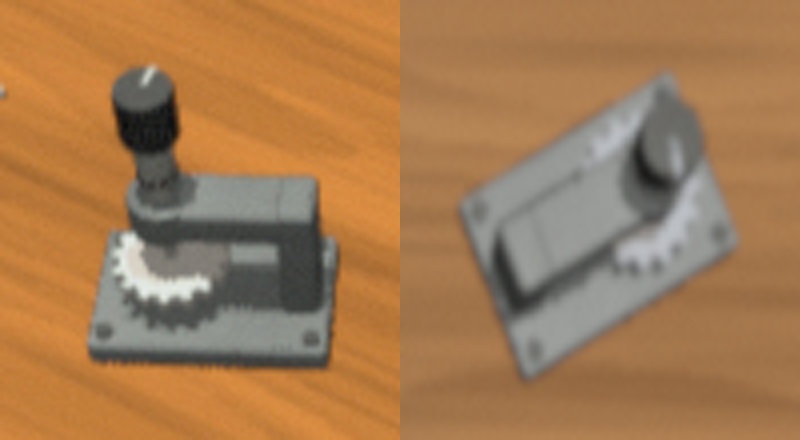

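The crop confirms it: a grey frame with a white gear around the arm. It has its cap at about (226,175) in scene and (339,208) in top. Moving to hover.

```bash
python3 -m crank '-0.95 1 -0.2 0 0 0 0;-0.95 1 -0.2 0 0 0 0;-0.95 1 -0.2 0 0 0 0;-0.95 1 -0.2 0 0 0 0;-0.95 1 -0.2 0 0 0 0;-0.95 1 -0.2 0 0 0 0;-0.95 1 -0.2 0 0 0 0;-0.95 1 -0.2 0 0 0 0;-0.95 1 -0.2 0 0 0 0;-0.95 1 -0.2 0 0 0 0;-0.95 1 -0.2 0 0 0 0'
python3 -m crank '-1 1 0 0 0 0 0;-1 1 0 0 0 0 0;-1 1 0 0 0 0 0;-1 1 0 0 0 0 0;-1 1 0 0 0 0 0;-1 1 0 0 0 0 0;-1 1 0 0 0 0 0;-1 1 0 0 0 0 0;-1 1 0 0 0 0 0;-1 1 0 0 0 0 0;-1 1 0 0 0 0 0;-1 1 0 0 0 0 0'
python3 - <<'E'
from station import arm
from h import *
s=arm.read_state(); print(s['clock'],s['position'],s['tcp_rot'],s['qpos'])
c=arm.capture('wrist'); cv2.imwrite('pics/w1.png',c["pixels"][:,:,::-1])
print(ray(c,(280,210)), proj(c,[[.572,-.248,.184],[.572,-.248,.166]]))
for d in arm.landmark_of('wrist',"cap_grip"): print(d, atz(c,d['at'],.166))
for d in arm.outline_of('wrist',"cap_grip"): 
    v,u=np.nonzero(d["mask"]); print(d["confidence"],d["at"],u.min(),u.max(),v.min(),v.max())
E
```

```text
clock: 1.42
position: [0.3603, 0.1354, 0.3004]
tcp_rot: [0.001, 0.807, 0.591, 0.001]
wrist_force: [-1.2, 0.4, -0.3]
gripper_width: 0.0855
clock: 2.42
position: [0.5563, -0.2368, 0.2977]
tcp_rot: [-0.001, 0.806, 0.592, -0.001]
wrist_force: [-0.1, 1.3, 0.4]
gripper_width: 0.0852
2.4167 [ 0.55633645 -0.23675371  0.29769641] [-6.56983985e-04  8.05596873e-01  5.92463469e-01 -5.32766474e-04] [-4.02221228e-01  3.72694222e-01  3.27541830e-01  1.52731742e+00
 -2.47630927e-04 -9.96519310e-02]
(array([ 0.47581169, -0.21227197,  0.43279426]), array([ 0.30995163, -0.10091442, -0.94539231])) [[274.67778579 229.21433799]
 [275.0702486  221.34990556]]
{'at': [274.8, 222.7], 'confidence': 0.56} [ 0.57313351 -0.24861004  0.166     ]
0.67 [271.9, 222.5] 255 293 200 247
```

View pics/w1.png

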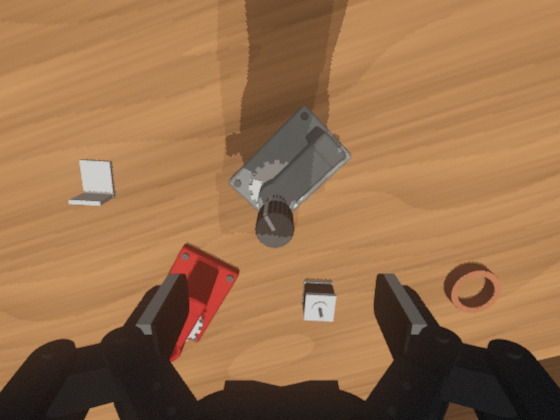

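The wrist picture shows the cap at (275,225), and it agrees with the triangulation at (0.573, -0.2485). The gear frame is above it, and the red look-alike is well to the left. I'll centre first, then descend.

```bash
python3 -m crank '-0.021 0.065 0 0 0 0 0;-0.021 0.065 0.1 0 0 0 0;-0.021 0.065 0.2 0 0 0 0;-0.021 0.065 0.3 0 0 0 0;-0.021 0.065 0.3 0 0 0 0'
python3 - <<'E'
from station import arm
from h import *
s=arm.read_state(); p=s['position']
w,x,y,z=s['tcp_rot']; a=2*np.arctan2(y,x)
X=np.array([np.cos(a),np.sin(a)]);Y=np.array([np.sin(a),-np.cos(a)])
c=arm.capture('wrist'); cv2.imwrite('pics/w2.png',c["pixels"][:,:,::-1])
for d in arm.landmark_of('wrist',"cap_grip"): print(d, atz(c,d['at'],.166))
e=np.array([.573,-.2485])-p[:2]; print(p,e@X/.3,e@Y/.3,(p[2]-.156)/.3)
E
```

```text
clock: 2.98
position: [0.5694, -0.2435, 0.2046]
tcp_rot: [-0.003, 0.804, 0.594, -0.002]
wrist_force: [-0.5, 0.2, -0.3]
gripper_width: 0.085
{'at': [275.3, 260.4], 'confidence': 0.57} [ 0.57487519 -0.24952391  0.166     ]
[ 0.56938795 -0.24352419  0.20455474] -0.012319628956373263 0.016379531678577943 0.16184912316898487
```

View pics/w2.png

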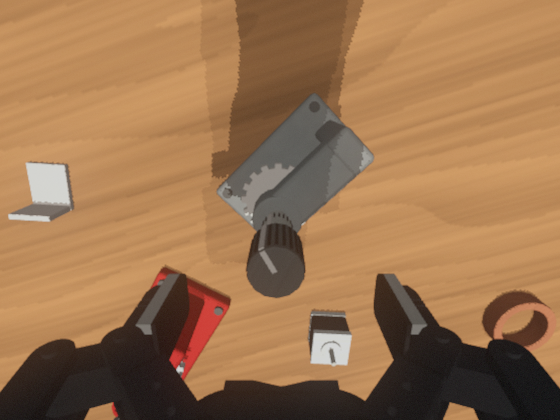

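The cap is at (276,265), slightly left of the finger midline at about 282. That agrees with the small correction I computed. Descending, then closing.

```bash
python3 -m crank '-0.012 0.019 0 0 0 0 0;-0.012 0.019 0.08 0 0 0 0;-0.012 0.019 0.162 0 0 0 0;-0.012 0.019 0.162 0 0 0 0;-0.012 0.019 0.162 0 0 0 0'
python3 - <<'E'
from station import arm
from h import *
s=arm.read_state(); p=s['position']
w,x,y,z=s['tcp_rot']; a=2*np.arctan2(y,x)
X=np.array([np.cos(a),np.sin(a)]);Y=np.array([np.sin(a),-np.cos(a)])
c=arm.capture('wrist'); cv2.imwrite('pics/w3.png',c["pixels"][:,:,::-1])
for d in arm.landmark_of('wrist',"cap_grip"): print(d, atz(c,d['at'],.166))
e=np.array([.5735,-.249])-p[:2]; print(p,e@X/.3,e@Y/.3,(p[2]-.156)/.3)
E
```

```text
clock: 3.5
position: [0.577, -0.2516, 0.162]
tcp_rot: [0.0, 0.805, 0.594, 0.0]
wrist_force: [-0.3, 0.5, 0.8]
gripper_width: 0.0857
{'at': [285.0, 282.4], 'confidence': 0.58} [ 0.57364216 -0.24941265  0.166     ]
[ 0.57701425 -0.25157965  0.16201053] 0.004758243920072739 -0.013730288466480186 0.020035095254229328
```

View pics/w3.png

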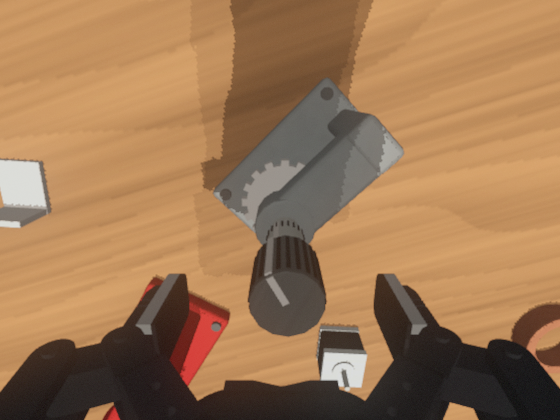

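```bash
python3 -m crank '0.004 -0.013 0 0 0 0 0;0.004 -0.013 0 0 0 0 0;0.004 -0.013 0 0 0 0 0;0.004 -0.013 0 0 0 0 0'
python3 - <<'E'
from station import arm
from h import *
s=arm.read_state(); p=s['position']
w,x,y,z=s['tcp_rot']; a=2*np.arctan2(y,x)
X=np.array([np.cos(a),np.sin(a)]);Y=np.array([np.sin(a),-np.cos(a)])
e=np.array([.5735,-.249])-p[:2]; print(p,e@X/.3,e@Y/.3,(p[2]-.156)/.3)
E
```

```text
clock: 3.93
position: [0.5735, -0.2492, 0.1615]
tcp_rot: [0.0, 0.805, 0.594, 0.0]
wrist_force: [0.0, -1.2, -0.0]
gripper_width: 0.0855
[ 0.57347356 -0.24924637  0.16146144] 0.0008106346307160051 -0.00015832242718038996 0.018204790948691818
```

```bash
python3 -m crank '0 0 0.015 0 0 0 0;0 0 0.015 0 0 0 0;0 0 0.015 0 0 0 0.4;0 0 0.015 0 0 0 0.8;0 0 0.015 0 0 0 1;0 0 0.015 0 0 0 1;0 0 0.015 0 0 0 1;0 0 0.015 0 0 0 1;0 0 0.015 0 0 0 1;0 0 0.015 0 0 0 1'
python3 - <<'E'
from station import arm
from h import *
s=arm.read_state(); print(s['position'],s['qpos'],s['torque'])
c=arm.capture('wrist'); cv2.imwrite('pics/w4.png',c["pixels"][:,:,::-1])
E
```

```text
clock: 4.77
position: [0.5736, -0.2484, 0.1566]
tcp_rot: [-0.0, 0.805, 0.594, 0.001]
wrist_force: [-0.1, 5.4, 2.9]
gripper_width: 0.0303
[ 0.57357979 -0.24844181  0.1566495 ] [-0.40937043  0.44387088  0.07962856  1.20621122  0.00130377 -0.11011843] [ 1.06011908 -0.07904539 -0.05572297]
```

View pics/w4.png

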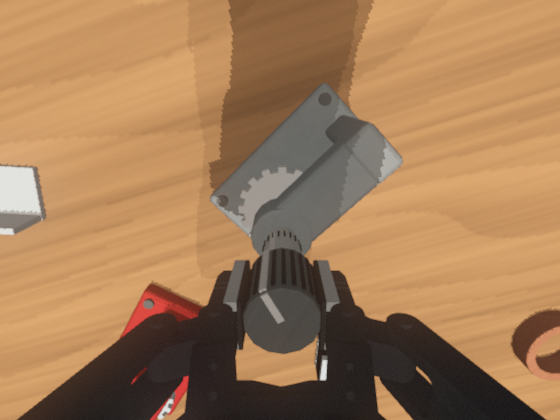

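The cap is held between the pads at (282,310), with opening 30 mm and low force. Turning clockwise is + about tool z.

```bash
python3 -m crank '0 0 0 0 0 0.02 1;0 0 0 0 0 0.04 1;0 0 0 0 0 0.06 1;0 0 0 0 0 0.08 1;0 0 0 0 0 0.1 1;0 0 0 0 0 0.12 1;0 0 0 0 0 0.14 1;0 0 0 0 0 0.16 1;0 0 0 0 0 0.18 1;0 0 0 0 0 0.2 1;0 0 0 0 0 0.22 1;0 0 0 0 0 0.24 1'
python3 - <<'E'
from station import arm
from h import *
s=arm.read_state(); print(s['position'],s['qpos'],s['torque'])
c=arm.capture('wrist'); cv2.imwrite('pics/w5.png',c["pixels"][:,:,::-1])
E
```

```text
clock: 5.82
position: [0.5737, -0.2482, 0.1566]
tcp_rot: [-0.001, 0.967, 0.255, 0.001]
wrist_force: [1.4, 5.8, 4.6]
gripper_width: 0.0309
[ 0.57370296 -0.24821183  0.15664587] [-0.40911155  0.44387197  0.07962037  1.20615138  0.00163237  0.64669412] [ 1.26603537 -0.14780633  0.24787022]
```

View pics/w5.png

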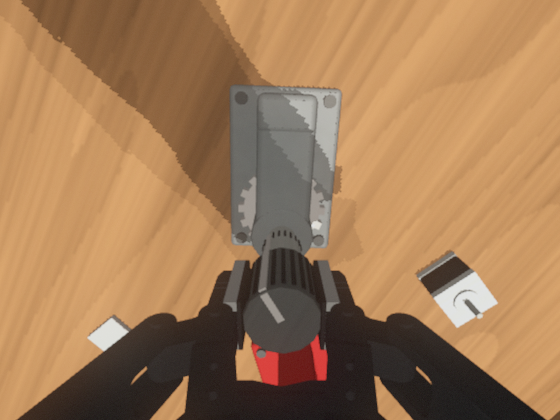

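The cap's white line has stayed at (270,305) relative to the gripper, so the cap is following. The 0.25 N m moment about z suggests the clutch has begun slipping. I'll continue to about 1.45 rad in all.

```bash
python3 -m crank '0 0 0 0 0 0.02 1;0 0 0 0 0 0.04 1;0 0 0 0 0 0.06 1;0 0 0 0 0 0.08 1;0 0 0 0 0 0.1 1;0 0 0 0 0 0.12 1;0 0 0 0 0 0.14 1;0 0 0 0 0 0.16 1;0 0 0 0 0 0.18 1;0 0 0 0 0 0.2 1;0 0 0 0 0 0.22 1;0 0 0 0 0 0.225 1'
python3 - <<'E'
from station import arm
from h import *
s=arm.read_state(); print(s['position'],s['qpos'],s['torque'])
c=arm.capture('wrist'); cv2.imwrite('pics/w6.png',c["pixels"][:,:,::-1])
E
```

```text
clock: 6.87
position: [0.5739, -0.2481, 0.1566]
tcp_rot: [-0.001, 0.995, -0.096, 0.001]
wrist_force: [1.3, 6.8, 3.9]
gripper_width: 0.0306
[ 0.57387415 -0.24807826  0.1566444 ] [-0.40898785  0.44392116  0.07969694  1.20600664  0.00201159  1.35413986] [ 1.4350591  -0.33146131  0.25702266]
```

View pics/w6.png

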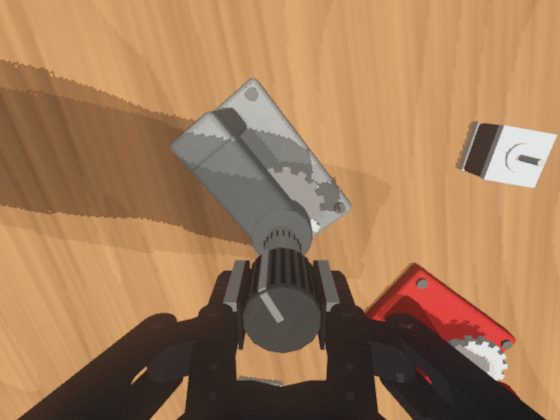

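The line is still fixed to the gripper at (271,305), the turn totals 1.46 rad, and the clutch torque is sustained at about 0.26 N m. Releasing, then going straight up.

```bash
python3 -m crank '0 0 0 0 0 0 0.5;0 0 0 0 0 0 0;0 0 0 0 0 0 0;0 0 0 0 0 0 0;0 0 0 0 0 0 0;0 0 0 0 0 0 0;0 0 0 0 0 0 0'
python3 -m crank '0 0 -0.1 0 0 0 0;0 0 -0.2 0 0 0 0;0 0 -0.3 0 0 0 0;0 0 -0.4 0 0 0 0;0 0 -0.4 0 0 0 0;0 0 -0.4 0 0 0 0;0 0 -0.4 0 0 0 0'
python3 - <<'E'
from station import arm
from h import *
o=[]
for n,(y0,y1,x0,x1) in (('scene',(150,260,190,290)),('wrist',(0,420,0,560))):
    c=arm.capture(n); o.append(cv2.resize(np.ascontiguousarray(c['pixels'][y0:y1,x0:x1,::-1]),(400,440),interpolation=2))
cv2.imwrite('pics/end.png',np.hstack(o))
s=arm.read_state(); print(s['clock'],s['wrist_force'],s['torque'],s['gripper_width'])
E
```

```text
clock: 7.5
position: [0.5732, -0.2493, 0.1562]
tcp_rot: [0.0, 0.995, -0.095, -0.0]
wrist_force: [-0.7, 0.1, 0.2]
gripper_width: 0.0856
clock: 8.08
position: [0.5732, -0.2491, 0.2757]
tcp_rot: [0.0, 0.995, -0.095, -0.0]
wrist_force: [-1.1, 0.1, -0.2]
gripper_width: 0.0854
8.1833 [ 0.56579502  0.65278491 -0.25223378] [-0.04129671  0.0180124  -0.01137782] 0.0854896551388136
```

View pics/end.png

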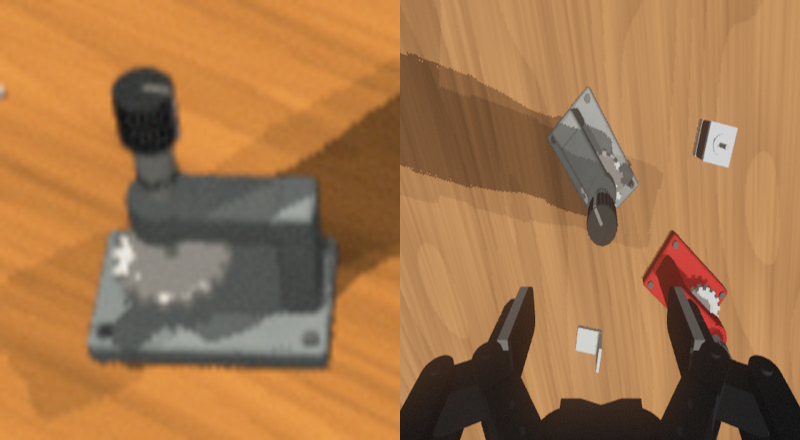

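```bash
python3 - <<'E'
from station import arm
from h import *
c=arm.capture('wrist'); im=c['pixels']
cv2.imwrite('pics/capend.png',cv2.resize(np.ascontiguousarray(im[170:240,250:320,::-1]),(560,560),interpolation=2))
np.savez('cal.npz',rvec=c['rvec'],tvec=c['tvec'],mtx=c['mtx'])
E
```

```text
(no output)
```

View pics/capend.png

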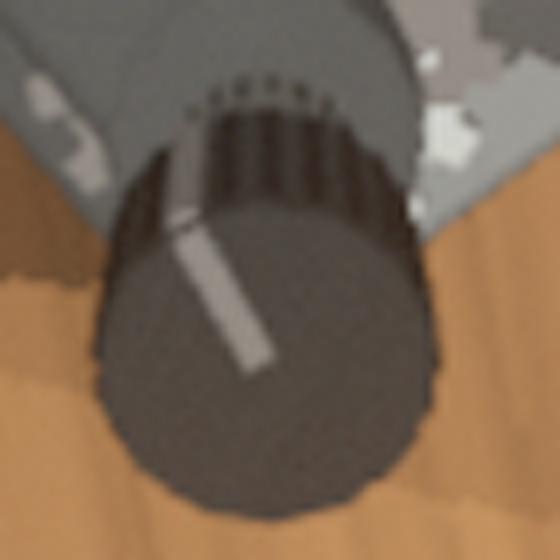

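The line on the cap has the same tilt relative to the tool as when it was gripped, about 30–35° allowing for perspective. So it didn't spring back on release.

```bash
python3 -c "
from station import arm
print(arm.hand_in())"
```

```text
the job is handed in; nothing more can be done
None
```

I gripped the cap of the grey micrometer with the gear, turned it about 1.46 rad clockwise, let go, backed straight up 12 cm and handed in at about 8.2 s. The most a cap turn could need was 1.4 rad.

- **Turn:** the cap's white line stayed fixed relative to the gripper throughout, so the cap did not slip in the pads. After release its tilt matched within about 5° (perspective differs), so I saw no spring-back.
- **Clutch:** the resisting moment read about 0.25 N m halfway through and 0.26 N m at the end, close to the clutch's 0.2 N m and well above the spindle's 0.04 N m. That points to a closed spindle and a slipping clutch.
- **Forces and contact:** wrist force stayed under 10 N in every reading. The spare and the red look-alike were never approached closely.
- **Not checked:** I couldn't see the thimble's own line, so the slip angle comes from the turn and the moment and was not measured directly.
- **Small disagreement:** the gripper read 30–31 mm on the 32 mm cap, which I put down to pad give.

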